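# Set the stock tags of the cassette bins

## Robot

A 6-joint arm with a two-finger parallel gripper is mounted at the origin on the work surface. World frame = base frame: x ahead of the robot, y to its left, z up, the work surface at z = 0. Lengths are in m, angles in rad, forces in N, time in s.
With the tool pointing down it reaches from about 0.275 to 0.875 m from the base axis. Payload 12.5 kg.
Tool frame: the origin (TCP) lies at the very end of the fingers, on their centre line; the grasp point (between the pads) lies 19 mm behind it; x points along the fingers, y is the direction in which the jaws open and shut, and the axes are right-handed (so a half turn about x gives the same grasp; the last joint's range is limited). The gripper opens to 85 mm and grips with 20 to 120 N. Pads are 22 mm wide; open, the fingers measure 114 mm over their backs; the gripper's body (76 mm by 85 mm) begins 54 mm behind the grasp point. The pads swing forward as they close: fully open they stand 13 mm farther back than shut.
Start: joints at [-1.37, 0.351, 1.652, -0, 1.139, -0.085], TCP at [0.155, -0.528, 0.231] pointing down, gripper open.
Joint ranges: [-2.75, 2.75], [-0.79, 2.1], [0.01, 2.65], [-1.57, 4.71], [0.07, 3.14], [-2.87, 2.87]. Speed limits (rad/s): [2.22, 2.22, 2.79, 3.14, 3.14, 3.14].

## Interface

Orientations are given as a 3x3 rotation matrix whose columns are the frame's x, y, z axes.
In Python, from bench import manip gives the robot as it stands. Calls block until the motion is done:
- manip.move_ptp(position, orientation): joint-space move of the TCP to a pose.
- manip.move_l(position, attitude=None, max_speed=0.15): straight line of the TCP; attitude=None keeps the orientation; max_speed is the mean speed in m/s.
- manip.move_j(angles): joint-space move.
- manip.set_gripper(opening, effort=None): opening from 0.0 (shut) to 1.0 (fully open); effort is the grip in N (None keeps the last); returns when the fingers have stopped.
- manip.dwell(seconds).
- manip.inverse_kinematics(position, orientation): joint angles nearest the present ones, or None.
- manip.grab_frame(name): name is "scene" or "top" or "wrist"; returns (picture, depth): 480x640x3 uint8, red, green, blue; 480x640 float32, m along the optical axis (not along the pixel's ray), 0 where there is no reading.
- manip.get_calibration(name): a dict with "camera_matrix" (3x3 intrinsics, pixels), "R" (3x3) and "t" (3): a world point X has camera coordinates R X + t. Camera axes: x right, y down, z forward; pixel columns grow to the right and rows downward; lengths in m; the calibration is good to about 2 mm. A picture is of the moment at which its call begins: read the wrist's pose just before it. get_calibration takes no time and is no camera call; for the wrist camera it gives the pose at the moment of the call.
A pose or a line that the arm cannot do raises manip.Unreachable and nothing moves.
- manip.sign_off(): hands the job in, once; it reports no verdict.
Trained networks look in the newest picture that a camera, given by its name, has taken for a name from the list of things; names that differ only in an ending like _2 or _b are one class to them, and where a whole thing is asked for, a point or a joint stands for the part that bears it (a point fixed in the world has none). Each returns a list of dicts, best first, with "confidence" (0 to 1); they miss things now and then, are a little off and sometimes report something else, mostly with a low value. They report only what shows in the picture. A call takes as long as a camera call.
- manip.look_for(camera, name): "at" ([x, y, z] in m, in world coordinates, good to about 4 mm: the middle of the surface that is visible of it).
Readings, each from a call of its own:
- manip.current_time(): time.
- manip.current_qpos(): joint angles.
- manip.current_joint_vel(): joint speeds.
- manip.current_joint_torque(): joint torques, N m.
- manip.current_ee_pos(): TCP position.
- manip.current_tcp_rot(): TCP orientation.
- manip.current_force(): force on the tool from outside, world axes, zero at the start.
- manip.current_ft_torque(): the same for the moment, N m.
- manip.current_grip_width(): opening from 0.0 (shut) to 1.0 (fully open).
Only numpy, scipy, OpenCV 4.12 (cv2) and the standard library are available. Lean on these libraries where they do the work, as an engineer would, in place of code of your own. Each camera call takes 0.05 s, during which the arm holds its last target. There are 200 camera calls.

## Task

Four cassette bins stand on a tray, each with a hinged two-sided tag in front of it. With light pushes of the fingertips, tip the tags over until only the full bins have their tag leaning back towards the bin, disc face up, and the tags of the empty and part-filled bins lean away from the bin, bare face up. Be gentle: do not squeeze or force the tags, and leave the bins and the other things on the bench where they stand.

Things in the scene. Friction and masses are not known exactly. Their poses are not given: they have to be found in the camera images.
- tray: Fixed steel tray, 290 x 410 mm, floor top 6 mm above the table, rim 12 mm high. Origin on the table, below the middle of the row of tag stands; y runs along the row, x points away from the robot, from tags to bins. Stands at x = 0, y = -142.5, -47.5, 47.5, 142.5 mm; one bin behind each, its centre about 150 mm from the stand.
- stand_a: Fixed grey stand of tag a, 60 mm wide (y), at any one of the four places. Origin: middle of its underside; x points to its bin, z up. Hinge line along y, 39 mm above the origin. At both ends of the hinge wire stops rise to 51 mm above the origin; the middle 40 mm is clear above the hinge. Its bin is the one straight behind it (within 15 mm of this frame's y = 0).
- stand_b: Fixed grey stand of tag b, 60 mm wide (y), at any one of the four places. Origin: middle of its underside; x points to its bin, z up. Hinge line along y, 39 mm above the origin. At both ends of the hinge wire stops rise to 51 mm above the origin; the middle 40 mm is clear above the hinge. Its bin is the one straight behind it (within 15 mm of this frame's y = 0).
- stand_c: Fixed grey stand of tag c, 60 mm wide (y), at any one of the four places. Origin: middle of its underside; x points to its bin, z up. Hinge line along y, 39 mm above the origin. At both ends of the hinge wire stops rise to 51 mm above the origin; the middle 40 mm is clear above the hinge. Its bin is the one straight behind it (within 15 mm of this frame's y = 0).
- stand_d: Fixed grey stand of tag d, 60 mm wide (y), at any one of the four places. Origin: middle of its underside; x points to its bin, z up. Hinge line along y, 39 mm above the origin. At both ends of the hinge wire stops rise to 51 mm above the origin; the middle 40 mm is clear above the hinge. Its bin is the one straight behind it (within 15 mm of this frame's y = 0).
- tag_a (a joint): Hinge of tag a: white plate 52 mm wide, 65 mm hinge to free edge, 4 mm thick, 30 g; one face bare, one with a raised 34 mm black disc. 0 rad: leans 35 deg from upright away from its bin (stand's -x), bare face up; 1.22: leans 35 deg towards the bin, disc up. Upright at 0.61; swings freely, falls to either side. At a stop the free edge is 37 mm out from the hinge, 92 mm above stand origin.
- tag_b (a joint): Hinge of tag b: white plate 52 mm wide, 65 mm hinge to free edge, 4 mm thick, 30 g; one face bare, one with a raised 34 mm black disc. 0 rad: leans 35 deg from upright away from its bin (stand's -x), bare face up; 1.22: leans 35 deg towards the bin, disc up. Upright at 0.61; swings freely, falls to either side. At a stop the free edge is 37 mm out from the hinge, 92 mm above stand origin.
- tag_c (a joint): Hinge of tag c: white plate 52 mm wide, 65 mm hinge to free edge, 4 mm thick, 30 g; one face bare, one with a raised 34 mm black disc. 0 rad: leans 35 deg from upright away from its bin (stand's -x), bare face up; 1.22: leans 35 deg towards the bin, disc up. Upright at 0.61; swings freely, falls to either side. At a stop the free edge is 37 mm out from the hinge, 92 mm above stand origin.
- tag_d (a joint): Hinge of tag d: white plate 52 mm wide, 65 mm hinge to free edge, 4 mm thick, 30 g; one face bare, one with a raised 34 mm black disc. 0 rad: leans 35 deg from upright away from its bin (stand's -x), bare face up; 1.22: leans 35 deg towards the bin, disc up. Upright at 0.61; swings freely, falls to either side. At a stop the free edge is 37 mm out from the hinge, 92 mm above stand origin.
- bin_full_1: Loose open grey plastic cassette bin, 90 mm deep (x), 78 mm wide (y), walls 42 mm high, cassettes standing up to 44 mm; full: nine rows of white tissue cassettes on edge, front to back. Origin at the middle of its underside, on the tray. To be left where it stands.
- bin_full_2: Loose open grey plastic cassette bin, 90 mm deep (x), 78 mm wide (y), walls 42 mm high, cassettes standing up to 44 mm; full: nine rows of white tissue cassettes on edge, front to back. Origin at the middle of its underside, on the tray. To be left where it stands.
- bin_part: Loose open grey plastic cassette bin, 90 mm deep (x), 78 mm wide (y), walls 42 mm high, cassettes standing up to 44 mm; not full: only two rows of cassettes at its far end. Origin at the middle of its underside, on the tray. To be left where it stands.
- bin_empty: Loose open grey plastic cassette bin, 90 mm deep (x), 78 mm wide (y), walls 42 mm high, cassettes standing up to 44 mm; not full: empty. Origin at the middle of its underside, on the tray. To be left where it stands.
- reagent: Loose amber glass bottle, 52 mm across, 92 mm high, beside the tray. Origin under its centre. To be left alone.
- slide_box: Loose closed blue slide box, 34 x 88 x 30 mm high, in front of the tray. Origin under its centre. To be left alone.
- beaker: Loose glass beaker, 60 mm across, 70 mm high, beside the tray. Origin under its centre. To be left alone.

How it is judged:
At the end, for the whole second after the job is handed in: Each tag whose stand has a full bin straight behind it (within 40 mm sideways) leans fully towards the bin (joint above 1.1 rad); each other tag leans fully away (joint below 0.12 rad); all tags at rest ((y of bin_full_1 in the frame of stand_a above 0.04 m or y of bin_full_1 in the frame of stand_a below -0.04 m or value of joint tag_a above 1.1 rad) and (y of bin_full_2 in the frame of stand_a above 0.04 m or y of bin_full_2 in the frame of stand_a below -0.04 m or value of joint tag_a above 1.1 rad) and (y of bin_part in the frame of stand_a above 0.04 m or y of bin_part in the frame of stand_a below -0.04 m or value of joint tag_a below 0.12 rad) and (y of bin_empty in the frame of stand_a above 0.04 m or y of bin_empty in the frame of stand_a below -0.04 m or value of joint tag_a below 0.12 rad) and velocity of joint tag_a between -0.2 and 0.2 rad/s and (y of bin_full_1 in the frame of stand_b above 0.04 m or y of bin_full_1 in the frame of stand_b below -0.04 m or value of joint tag_b above 1.1 rad) and (y of bin_full_2 in the frame of stand_b above 0.04 m or y of bin_full_2 in the frame of stand_b below -0.04 m or value of joint tag_b above 1.1 rad) and (y of bin_part in the frame of stand_b above 0.04 m or y of bin_part in the frame of stand_b below -0.04 m or value of joint tag_b below 0.12 rad) and (y of bin_empty in the frame of stand_b above 0.04 m or y of bin_empty in the frame of stand_b below -0.04 m or value of joint tag_b below 0.12 rad) and velocity of joint tag_b between -0.2 and 0.2 rad/s and (y of bin_full_1 in the frame of stand_c above 0.04 m or y of bin_full_1 in the frame of stand_c below -0.04 m or value of joint tag_c above 1.1 rad) and (y of bin_full_2 in the frame of stand_c above 0.04 m or y of bin_full_2 in the frame of stand_c below -0.04 m or value of joint tag_c above 1.1 rad) and (y of bin_part in the frame of stand_c above 0.04 m or y of bin_part in the frame of stand_c below -0.04 m or value of joint tag_c below 0.12 rad) and (y of bin_empty in the frame of stand_c above 0.04 m or y of bin_empty in the frame of stand_c below -0.04 m or value of joint tag_c below 0.12 rad) and velocity of joint tag_c between -0.2 and 0.2 rad/s and (y of bin_full_1 in the frame of stand_d above 0.04 m or y of bin_full_1 in the frame of stand_d below -0.04 m or value of joint tag_d above 1.1 rad) and (y of bin_full_2 in the frame of stand_d above 0.04 m or y of bin_full_2 in the frame of stand_d below -0.04 m or value of joint tag_d above 1.1 rad) and (y of bin_part in the frame of stand_d above 0.04 m or y of bin_part in the frame of stand_d below -0.04 m or value of joint tag_d below 0.12 rad) and (y of bin_empty in the frame of stand_d above 0.04 m or y of bin_empty in the frame of stand_d below -0.04 m or value of joint tag_d below 0.12 rad) and velocity of joint tag_d between -0.2 and 0.2 rad/s); the robot touches nothing.
It fails at once if a bin is pushed, lifted or carried (moved more than 15 mm) (distance of any of bin_full_1, bin_full_2, bin_part, bin_empty from where it was at the start of the episode above 0.015 m).
It fails at once if the bottle, slide box or beaker is disturbed (moved more than 15 mm) (distance of any of reagent, slide_box, beaker from where it was at the start of the episode above 0.015 m).
It fails at once if a tag is squeezed or forced (more than 20 N from the fingers or arm) (contact force between any of the fingers, the arm and tag_a above 20 N or contact force between any of the fingers, the arm and tag_b above 20 N or contact force between any of the fingers, the arm and tag_c above 20 N or contact force between any of the fingers, the arm and tag_d above 20 N).
It also fails if it takes over 45 s, if anything falls off the work surface, if the arm or the gripper's body presses on something with over 40 N, if the wrist force passes 120 N, or if a joint passes its speed limit or range.

## Working session

There is one attempt and no reset: what is moved stays moved. The work goes in short steps, each a Python script; the robot and the scene stay as the last script left them, time stands still between calls to the robot, and variables do not carry over. Pictures are saved under pics/ and viewed, about 8 in all and at most 12, crops included, and the job is handed in when it is done.

```bash
ls; mkdir -p pics; python3 - <<'E'
from bench import manip as m
import cv2, numpy as np
for n in ("top","scene"):
    p,d=m.grab_frame(n); cv2.imwrite(f"pics/{n}0.png",p[:,:,::-1]); np.savez(f"{n}0.npz",p=p,d=d)
    c=m.get_calibration(n); print(n,c["camera_matrix"][0,0],np.round(c["R"],2).tolist(),np.round(c["t"],3))
    for k in ("stand_a","tag_a","bin_full_1","bin_part","bin_empty"):
        print(k,[(np.round(r["at"],3).tolist(),round(r["confidence"],2)) for r in m.look_for(n,k)])
print(m.current_time())
E
```

```text
pics
top 603.8613144084071 [[-0.0, -1.0, -0.02], [-0.99, 0.0, -0.12], [0.12, 0.02, -0.99]] [0.039 0.55  1.105]
stand_a [([0.506, -0.194, 0.06], 0.96), ([0.496, 0.095, 0.065], 0.91), ([0.518, -0.094, 0.065], 0.81), ([0.499, -0.004, 0.064], 0.66)]
tag_a [([0.494, -0.195, 0.08], 0.76), ([0.487, -0.006, 0.077], 0.75), ([0.485, 0.094, 0.076], 0.71), ([0.528, -0.098, 0.074], 0.69)]
bin_full_1 [([0.651, -0.004, 0.045], 0.89), ([0.66, -0.092, 0.045], 0.57)]
bin_part [([0.524, -0.098, 0.077], 0.49), ([0.517, -0.093, 0.063], 0.48)]
bin_empty [([0.667, -0.192, 0.011], 0.96)]
scene 543.2837709085281 [[-0.01, 1.0, -0.0], [0.8, 0.01, -0.6], [-0.6, -0.01, -0.8]] [-0.038 -0.421  1.609]
stand_a [([0.504, 0.003, 0.057], 0.85), ([0.517, -0.095, 0.032], 0.8), ([0.507, -0.193, 0.053], 0.67)]
tag_a [([0.492, 0.001, 0.074], 0.96), ([0.487, 0.093, 0.074], 0.87), ([0.488, -0.193, 0.073], 0.85)]
bin_full_1 [([0.673, 0.0, 0.046], 0.93), ([0.673, -0.087, 0.047], 0.74)]
bin_part [([0.644, 0.094, 0.023], 0.86), ([0.486, -0.193, 0.073], 0.16)]
bin_empty [([0.65, -0.189, 0.018], 0.59)]
0.6
```

View pics/top0.png

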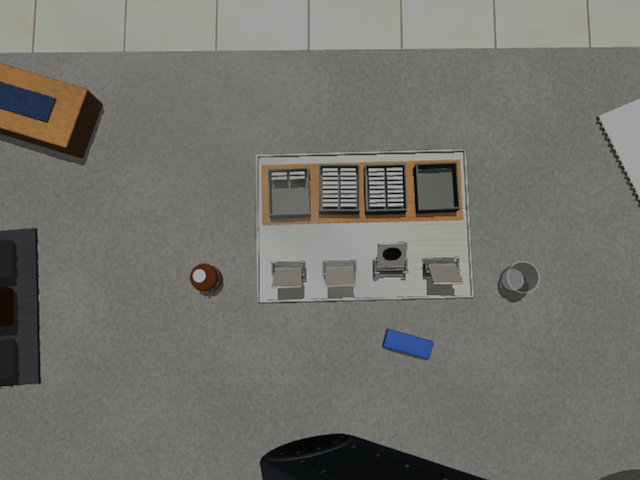

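View pics/scene0.png

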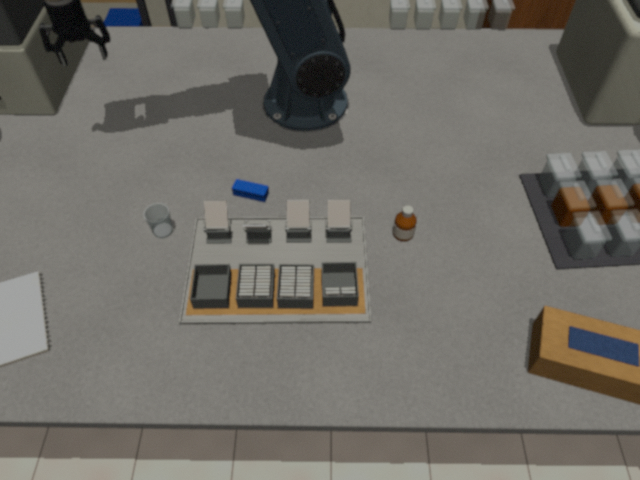

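The top picture shows the bins left to right, with y falling: part-filled at (290,190), full at (339,188), full at (386,188) and empty at (436,186). The tags at (289,275), (339,273) and (443,271) are bare and lean away, while the one at (392,254) already shows its disc. It looks as if only the tag at y≈0 has to be tipped. I'll check this with depth.

```bash
python3 - <<'E'
from bench import manip as m
import numpy as np
for n in ("top","scene"):
    z=np.load(f"{n}0.npz"); c=m.get_calibration(n); K,R,t=c["camera_matrix"],c["R"],c["t"]
    d=z["d"]; v,u=np.indices(d.shape)
    P=(np.stack([(u-K[0,2])/K[0,0]*d,(v-K[1,2])/K[1,1]*d,d],-1)-t)@R
    print(n)
    for y0 in (.094,-.003,-.096,-.193):
        s=(d>0)&(abs(P[...,1]-y0)<.035)&(P[...,2]>.061)&(P[...,2]<.12)&(abs(P[...,0]-.505)<.06)
        q=P[s]; 
        if len(q)<10: print(y0,len(q)); continue
        A=np.c_[q[:,:2],np.ones(len(q))]; k=np.linalg.lstsq(A,q[:,2],rcond=None)[0]
        print(y0,len(q),"slope",k[:2].round(2),"x",q[:,0].min().round(3),q[:,0].max().round(3),"y",q[:,1].min().round(3),q[:,1].max().round(3),"z",q[:,2].max().round(3), "top mean",q[q[:,2]>np.percentile(q[:,2],85)].mean(0).round(3))
    s=(d>0)&(P[...,2]>.012)&(P[...,2]<.12)&(P[...,0]>.3)&(P[...,0]<.45)&(abs(P[...,1])<.3)
    print("front obj",P[s].min(0).round(3),P[s].max(0).round(3))
print(m.get_calibration("wrist")["t"], m.current_tcp_rot().round(2).tolist())
E
```

```text
top
0.094 444 slope [-1.35 -0.03] x 0.467 0.498 y 0.067 0.122 z 0.104 top mean [0.469 0.093 0.099]
-0.003 435 slope [-1.35 -0.03] x 0.469 0.5 y -0.029 0.023 z 0.102 top mean [ 0.471 -0.001  0.099]
-0.096 532 slope [1.31 0.02] x 0.516 0.547 y -0.122 -0.07 z 0.103 top mean [ 0.544 -0.095  0.098]
-0.193 449 slope [-1.31 -0.03] x 0.473 0.525 y -0.218 -0.164 z 0.104 top mean [ 0.476 -0.194  0.099]
front obj [ 0.339 -0.175  0.012] [0.449 0.155 0.037]
scene
0.094 442 slope [-1.27 -0.03] x 0.466 0.5 y 0.066 0.117 z 0.103 top mean [0.471 0.091 0.097]
-0.003 445 slope [-1.27 -0.04] x 0.469 0.503 y -0.028 0.023 z 0.104 top mean [ 0.474 -0.004  0.098]
-0.096 74 slope [ 1.06 -0.01] x 0.5 0.551 y -0.126 -0.07 z 0.104 top mean [ 0.548 -0.097  0.102]
-0.193 459 slope [-1.26 -0.02] x 0.473 0.526 y -0.22 -0.162 z 0.102 top mean [ 0.478 -0.194  0.098]
front obj [ 0.341 -0.176  0.012] [0.45  0.15  0.037]
[-0.54955656 -0.03698407  0.38073014] [[0.0, 0.28, -0.96], [-0.0, -0.96, -0.28], [-1.0, 0.0, -0.0]]
```

Tag free edges measure z≈0.099 (0.098 expected) and the spacing is 95–98 mm. That leaves only the tag at y≈-0.002 (full bin) to tip, with its hinge at x≈0.508. I'll push it from the robot side with shut fingers.

```bash
python3 - <<'E'
from bench import manip as m
import cv2, numpy as np
m.set_gripper(0.0)
R=np.array([[0,0,-1],[0,-1,0],[-1,0,0]],float); y=-.002
m.move_ptp([.42,y,.23],R)
m.move_l([.42,y,.08],max_speed=.12)
print(m.current_force().round(1))
for x in (.46,.475,.49,.5,.507):
    m.move_l([x,y,.08],max_speed=.04); print(x,m.current_ee_pos().round(3),m.current_force().round(1))
m.dwell(.3)
p,d=m.grab_frame("scene"); cv2.imwrite("pics/push.png",cv2.resize(p[150:350,130:430,::-1],None,fx=2.5,fy=2.5))
print(m.current_time())
E
```

```text
[-0.1 -0.1  0.2]
0.46 [ 0.46  -0.002  0.08 ] [ 0.6  0.9 -0.3]
0.475 [ 0.475 -0.002  0.08 ] [-0.8 -0.7 -0.9]
0.49 [ 0.49  -0.002  0.08 ] [-0.1  0.5 -0.2]
0.5 [ 0.5   -0.002  0.08 ] [ 0.7  0.4 -0.1]
0.507 [ 0.507 -0.002  0.08 ] [0.1 0.3 0.7]
8.15
```

View pics/push.png

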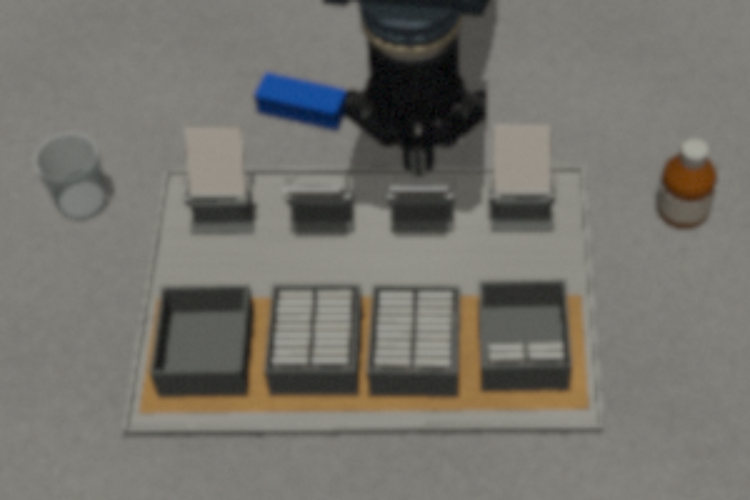

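The tag at (420,200) now leans towards its full bin, like its neighbour at (318,200). The part-filled and empty bins' tags still lean away, and nothing else has shifted. I'll retreat and check.

```bash
python3 - <<'E'
from bench import manip as m
import cv2, numpy as np
m.move_l([.42,-.002,.08]); m.move_l([.42,-.002,.25])
m.move_ptp([.155,-.528,.231],np.array([[0,.28,-.96],[0,-.96,-.28],[-1,0,0]])/[[1,1,1]])if 0 else m.move_j([-1.37,.351,1.652,0,1.139,-.085])
m.dwell(.5)
p,d=m.grab_frame("top"); cv2.imwrite("pics/top1.png",cv2.resize(p[140:370,180:550,::-1],None,fx=2,fy=2))
c=m.get_calibration("top"); K,R,t=c["camera_matrix"],c["R"],c["t"]
v,u=np.indices(d.shape)
P=(np.stack([(u-K[0,2])/K[0,0]*d,(v-K[1,2])/K[1,1]*d,d],-1)-t)@R
for y0 in (.094,-.003,-.096,-.193):
    q=P[(d>0)&(abs(P[...,1]-y0)<.035)&(P[...,2]>.061)&(P[...,2]<.12)&(abs(P[...,0]-.505)<.06)]
    k=np.linalg.lstsq(np.c_[q[:,:2],np.ones(len(q))],q[:,2],rcond=None)[0]
    print(y0,len(q),"slope",k[0].round(2),"top",q[q[:,2]>np.percentile(q[:,2],85)].mean(0).round(3))
d0=np.load("top0.npz")["d"]; ch=(abs(d-d0)>.015)&(v>150)&(v<370)&(u>180)&(u<550); ys,xs=np.nonzero(ch)
print("changed px",ch.sum(),xs.min(),xs.max(),ys.min(),ys.max(), m.current_time(), m.current_force().round(1))
E
```

```text
0.094 436 slope -1.33 top [0.469 0.092 0.099]
-0.003 536 slope 1.33 top [ 0.543 -0.003  0.099]
-0.096 538 slope 1.31 top [ 0.544 -0.094  0.099]
-0.193 445 slope -1.35 top [ 0.475 -0.194  0.099]
changed px 1721 181 549 151 369 12.8333 [-0.5  0.4  0.6]
```

View pics/top1.png

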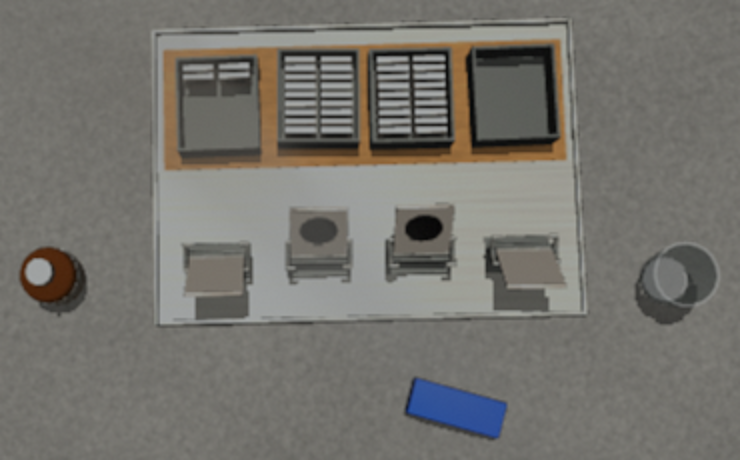

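The tags in front of the two full bins, at (318,232) and (423,228), are disc up and lean back. The other two, at (215,272) and (530,265), are bare and lean away. The bins, bottle, box and beaker are where they were, so I'm handing in.

```bash
python3 -c "
from bench import manip as m
m.sign_off(); print(m.current_time())"
```

```text
the job is handed in; nothing more can be done
the job is handed in; nothing more can be done
```

The job is handed in with all four tags as required. Only one needed tipping: the tag at y≈0, in front of a full bin. I pushed it over slowly with shut fingers; the wrist force readings between push steps were about 1 N, no more than sensor noise.

- **Tags:** in the last top picture, the two tags in front of the full bins lean towards them, disc up. Depth gives their free edges at x≈0.544, z≈0.099. The tags of the part-filled and empty bins lean away, bare face up, with free edges at x≈0.469 and 0.475. The fitted slopes were about 1.31–1.35 against the expected 1.43; the three tags I didn't touch gave much the same before the push, so I put this down to depth error.
- **Other things:** the bins, bottle, slide box and beaker looked unmoved by eye. My automatic check, comparing depth images before and after, didn't settle it: changes were scattered over the whole area, probably edge noise.
- **Disc shade:** the tipped tag's disc looks greyer than its neighbour's. I took that for lighting.
- **Time and contact:** the arm was back at its start pose, touching nothing, at about 12.8 s on the robot clock.

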